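Book in a specimen delivery

TASK

Put the delivery away. Pull the drawer of the little wooden unit fully open, lay every glass slide that is on top of the unit flat, face up and side by side inside the drawer, holding it by its edges only and never touching the white ruled face, and then shut the drawer completely with the slides in it. Also sort all the tubes on the mat, before or after, so that each lies in the bin of its cap's colour; leave the mug, bottle and stapler where they are.

Things in the scene. Friction and masses are not known exactly. Their poses are not given: they have to be found in the camera images.
- unit: fixed low wooden drawer unit, 210 (x) by 240 (y) by 70 mm high, one drawer whose front faces its own -x. Origin at the centre of its underside
- unit_drawer0 (a joint): drawer travel in m: 0 = fully shut, grows as the drawer comes out along the unit's -x, stops at 0.142. Light friction (1 N, damping 4 N s/m), stays where left; may start up to 0.03 open
- unit_drawer0_handle (a point): centre of the drawer's handle: a level steel bar, 11 mm thick, 115 mm long along the unit's y, 35 mm in front of the drawer front (29 mm of clear space between bar and front), 39 mm above the table. Its two stems join it 49 mm to either side of the centre. Moves with the drawer; axes parallel to the unit's
- drawer_floor (a point): centre of the drawer's inner floor, 22 mm above the table; moves with the drawer; axes parallel to the unit's. The inner floor runs x from -82 to +82 mm, y from -99 to +99 mm; the side walls rise 26 mm above it, the drawer front 35 mm. With the drawer fully out, the part from x = -82 to +50 mm is open to the sky, the rest is under the unit's top
- bin_red: fixed open red plastic bin, outside 138 (x) by 190 (y) by 45 mm high, walls and floor 4 mm. Origin at the centre of its underside
- bin_blue: the same bin in blue. Red and blue bin stand one behind the other in either order
- mat: fixed flat grey delivery mat, 220 (x) by 240 (y) by 4 mm, on which the tubes lie at the start, their axes roughly along its y, caps either way, 68 mm apart in x and 116 mm apart in y. Origin at the centre of its underside
- tube_red1: sample tube lying on its side, may be absent: 92 mm long; red square cap (24 mm long, 34 by 34 mm) at its +x end, white round barrel of 29 mm diameter from x = -38 to +22 mm, white square foot (8 mm long, 34 by 34 mm) at its -x end. Origin on its axis, midway along; x points to the cap. It may come to lie on any of its four flat sides. About 40 g
- tube_red2: sample tube lying on its side, may be absent: 92 mm long; red square cap (24 mm long, 34 by 34 mm) at its +x end, white round barrel of 29 mm diameter from x = -38 to +22 mm, white square foot (8 mm long, 34 by 34 mm) at its -x end. Origin on its axis, midway along; x points to the cap. It may come to lie on any of its four flat sides. About 40 g
- tube_red3: sample tube lying on its side, may be absent: 92 mm long; red square cap (24 mm long, 34 by 34 mm) at its +x end, white round barrel of 29 mm diameter from x = -38 to +22 mm, white square foot (8 mm long, 34 by 34 mm) at its -x end. Origin on its axis, midway along; x points to the cap. It may come to lie on any of its four flat sides. About 40 g
- tube_blue1: sample tube lying on its side, may be absent: 92 mm long; blue square cap (24 mm long, 34 by 34 mm) at its +x end, white round barrel of 29 mm diameter from x = -38 to +22 mm, white square foot (8 mm long, 34 by 34 mm) at its -x end. Origin on its axis, midway along; x points to the cap. It may come to lie on any of its four flat sides. About 40 g
- tube_blue2: sample tube lying on its side, may be absent: 92 mm long; blue square cap (24 mm long, 34 by 34 mm) at its +x end, white round barrel of 29 mm diameter from x = -38 to +22 mm, white square foot (8 mm long, 34 by 34 mm) at its -x end. Origin on its axis, midway along; x points to the cap. It may come to lie on any of its four flat sides. About 40 g
- tube_blue3: sample tube lying on its side, may be absent: 92 mm long; blue square cap (24 mm long, 34 by 34 mm) at its +x end, white round barrel of 29 mm diameter from x = -38 to +22 mm, white square foot (8 mm long, 34 by 34 mm) at its -x end. Origin on its axis, midway along; x points to the cap. It may come to lie on any of its four flat sides. About 40 g
- slide1: a thick glass counting slide lying flat, may be absent: 80 (x) by 44 (y) by 6 mm, pale blue-green with a white ruled field on its upper face. Origin at the centre of its underside, z up out of the face. At the start it lies on top of the drawer unit (top 70 mm high). Its four 6 mm high edges may be touched, its face may not. 45 g
- slide1_face: the face of slide1 that must not be touched: the white ruled field, 50 by 26 mm, standing 1.5 mm above the glass, so its top is 7.5 mm above the slide's underside. Same origin and axes as slide1
- slide2: a thick glass counting slide lying flat, may be absent: 80 (x) by 44 (y) by 6 mm, pale blue-green with a white ruled field on its upper face. Origin at the centre of its underside, z up out of the face. At the start it lies on top of the drawer unit (top 70 mm high). Its four 6 mm high edges may be touched, its face may not. 45 g
- slide2_face: the face of slide2 that must not be touched: the white ruled field, 50 by 26 mm, standing 1.5 mm above the glass, so its top is 7.5 mm above the slide's underside. Same origin and axes as slide2
- mug: bystander: blue mug, 80 mm across, 95 mm high, handle at +y; origin at the centre of its underside
- sanitiser: bystander: white bottle, 64 mm across, 110 mm high; origin at the centre of its underside
- stapler: bystander: black and grey stapler, 140 by 36 by 41 mm high; origin at the centre of its underside
Things that resemble listed ones, but are neither listed nor needed, are in the scene too. Leave any purple look-alike of the tube_red2 alone.

How it is judged:
On the way, in this order (a step that is already met when the one before it is completed fails the run):
1. the drawer is pulled open, more than 110 mm (value of joint unit_drawer0 above 0.11 m), for 0.2 s.
2. every slide lies flat and face up on the floor of the open drawer, let go (value of joint unit_drawer0 above 0.08 m and x of slide1 in the frame of drawer_floor between -0.065 and 0.065 m and y of slide1 in the frame of drawer_floor between -0.09 and 0.09 m and z of slide1 in the frame of drawer_floor between -0.004 and 0.006 m and angle between each of slide1, slide2's own z axis and vertical below 0.12 rad and x of slide2 in the frame of drawer_floor between -0.065 and 0.065 m and y of slide2 in the frame of drawer_floor between -0.09 and 0.09 m and z of slide2 in the frame of drawer_floor between -0.004 and 0.006 m and contact force between the fingers and slide1 below 0.2 N and contact force between the fingers and slide2 below 0.2 N), for 0.2 s.
3. the drawer is shut, to within 10 mm, with the slides lying in it (value of joint unit_drawer0 below 0.01 m and x of slide1 in the frame of drawer_floor between -0.065 and 0.065 m and y of slide1 in the frame of drawer_floor between -0.09 and 0.09 m and z of slide1 in the frame of drawer_floor between -0.004 and 0.006 m and angle between each of slide1, slide2's own z axis and vertical below 0.12 rad and x of slide2 in the frame of drawer_floor between -0.065 and 0.065 m and y of slide2 in the frame of drawer_floor between -0.09 and 0.09 m and z of slide2 in the frame of drawer_floor between -0.004 and 0.006 m), for 0.2 s.
At the end, for the whole second after the job is handed in: The drawer is shut to within 10 mm; every slide lies flat (within 7 degrees), face up, on its floor; every tube lies inside the bin of its cap's colour (axis below 58 mm above the bin's underside and within 30 degrees of level) (all of step 3 and x of tube_red1 in the frame of bin_red between -0.06 and 0.06 m and y of tube_red1 in the frame of bin_red between -0.087 and 0.087 m and z of each of tube_red1, tube_red2, tube_red3 in the frame of bin_red below 0.058 m and angle between tube_red1's own x axis and vertical between 1.05 and 2.09 rad and x of tube_red2 in the frame of bin_red between -0.06 and 0.06 m and y of tube_red2 in the frame of bin_red between -0.087 and 0.087 m and angle between tube_red2's own x axis and vertical between 1.05 and 2.09 rad and x of tube_red3 in the frame of bin_red between -0.06 and 0.06 m and y of tube_red3 in the frame of bin_red between -0.087 and 0.087 m and angle between tube_red3's own x axis and vertical between 1.05 and 2.09 rad and x of tube_blue1 in the frame of bin_blue between -0.06 and 0.06 m and y of tube_blue1 in the frame of bin_blue between -0.087 and 0.087 m and z of each of tube_blue1, tube_blue2, tube_blue3 in the frame of bin_blue below 0.058 m and angle between tube_blue1's own x axis and vertical between 1.05 and 2.09 rad and x of tube_blue2 in the frame of bin_blue between -0.06 and 0.06 m and y of tube_blue2 in the frame of bin_blue between -0.087 and 0.087 m and angle between tube_blue2's own x axis and vertical between 1.05 and 2.09 rad and x of tube_blue3 in the frame of bin_blue between -0.06 and 0.06 m and y of tube_blue3 in the frame of bin_blue between -0.087 and 0.087 m and angle between tube_blue3's own x axis and vertical between 1.05 and 2.09 rad); the robot touches nothing.
It fails at once if a slide's ruled face is touched by the robot (contact force between any of the fingers, the arm and slide1_face above 0.3 N or contact force between any of the fingers, the arm and slide2_face above 0.3 N).
It fails at once if a bystander (mug, bottle, stapler) is moved more than 30 mm (distance of any of mug, sanitiser, stapler from where it was at the start of the episode above 0.03 m).
Of tube_red1, tube_red2, tube_red3, tube_blue1, tube_blue2, tube_blue3 only 4 to 5 are there at a start; the rules pass over those that are not, and their reading is None.
Of slide1, slide2 only 1 to 2 are there at a start; the rules pass over those that are not, and their reading is None.
At some moment in a run one of tube_red1, tube_red2, tube_red3, tube_blue1, tube_blue2, tube_blue3 may be knocked a few centimetres aside while the robot is not near it.
It also fails if it takes over 210 s, if anything falls off the work surface, if the arm or the gripper's body presses on something with over 40 N, if the wrist force passes 120 N, or if a joint passes its speed limit or range.

ROBOT

A 6-joint arm with a two-finger parallel gripper is mounted at the origin on the work surface. World frame = base frame: x ahead of the robot, y to its left, z up, the work surface at z = 0. Lengths are in m, angles in rad, forces in N, time in s.
With the tool pointing down it reaches from about 0.325 to 0.875 m from the base axis. Payload 4.4 kg.
Tool frame: the origin (TCP) lies on the centre line of the jaws, within the pads' length; the fingertips stand 19 mm ahead of it and the grasp point (between the pads) is the TCP; x points along the fingers, y is the direction in which the jaws open and shut, and the axes are right-handed (so a half turn about x gives the same grasp; the last joint's range is limited). The gripper opens to 85 mm and grips with 20 to 120 N. Pads are 22 mm wide; open, the fingers measure 114 mm over their backs; the gripper's body (76 mm by 85 mm) begins 54 mm behind the grasp point. The pads swing forward as they close: fully open they stand 13 mm farther back than shut.
Start: joints at [-1.258, 0.207, 1.542, -0, 1.393, -0.15], TCP at [0.257, -0.514, 0.25] pointing down, gripper open.
Joint ranges: [-2.73, 2.73], [-0.86, 2.22], [0.23, 2.46], [-1.11, 4.25], [0.08, 2.63], [-2.82, 2.82]. Speed limits (rad/s): [2.79, 2.79, 3.14, 3.14, 3.14, 3.14].

INTERFACE

Orientations are given as [roll, pitch, yaw] about the fixed x, y, z axes, in that order (R = Rz(yaw) Ry(pitch) Rx(roll)).
In Python, from rig import r gives the robot as it stands. The module is installed in compiled form; this text tells all that it offers. Calls block until the motion is done:
- r.movep(position, orientation): joint-space move of the TCP to a pose.
- r.move_linear(position, velocity=0.15, rotation=None, max_force=None): straight line of the TCP; rotation=None keeps the orientation; velocity is the mean speed in m/s. With max_force (N) it stops when the force on the tool has changed by that much, and returns True; else False.
- r.goto_joints(angles): joint-space move.
- r.let_go() and r.gripper_close(): open the fingers fully, or close them until they stop; the grip force is fixed at half the most.
- r.wait(seconds).
- r.inverse_kinematics(position, orientation): joint angles nearest the present ones, or None.
- r.observe(): the state.
- r.camera(name): name is "scene" or "top" or "wrist"; returns a dict with "frame" (384x512x3 uint8, blue, green, red), "fx", "fy", "cx", "cy" (pixels), "k1" (the pictures are not rectified: a ray, as slopes to the right and down, at radius r is drawn at 1 + k1 r^2 times it, then the intrinsics apply), "R" (3x3) and "t" (3): a world point X has camera coordinates R X + t; the wrist camera has in their place "hand_eye" (4x4, takes a point from camera to tool coordinates, whose origin is the TCP and whose axes are the tool frame's). Camera axes: x right, y down, z forward; pixel columns grow to the right and rows downward; lengths in m; the calibration is good to about 2 mm. A picture is of the moment at which its call begins: read the wrist's pose just before it. There is no depth.
A pose or a line that the arm cannot do raises r.Unreachable and nothing moves.
- r.hand_in(): hands the job in, once; it reports no verdict.
The state is a dict: "t": time; "q": joint angles; "dq": joint speeds; "tau": joint torques, N m; "ee_pos": TCP position; "ee_rot": TCP orientation; "ft_force": force on the tool from outside, world axes, zero at the start; "torque": the same for the moment, N m; "width": finger opening in m.
Only numpy, scipy, OpenCV 4.12 (cv2) and the standard library are available. Lean on these libraries where they do the work, as an engineer would, in place of code of your own. Each camera call takes 0.05 s, during which the arm holds its last target.

## Working session

There is one attempt and no reset: what is moved stays moved. The work goes in short steps, each a Python script; the robot and the scene stay as the last script left them, time stands still between calls to the robot, and variables do not carry over. Pictures are saved under pics/ and viewed, and the job is handed in when it is done.

```bash
mkdir -p pics; ls
python3 - <<'E'
from rig import r
import cv2
o=r.observe(); print(o)
for n in("scene","top","wrist"):
    c=r.camera(n); cv2.imwrite(f"pics/{n}0.png",c["frame"])
    print(n,{k:(v if not hasattr(v,'tolist') else v.tolist()) for k,v in c.items() if k!="frame"})
E
```

```text
pics
{'t': 0.0, 'q': array([-1.25748512e+00,  2.07402971e-01,  1.54295706e+00, -1.62188662e-05,
        1.39349050e+00, -1.50483615e-01]), 'dq': array([ 0.0009799 , -0.00037126,  0.00044305,  0.00044769, -0.00049973,
       -0.00038797]), 'tau': array([ 2.19329173e-03, -3.83028781e+01, -2.91600931e+01, -5.32664251e-05,
        1.03015266e-02, -6.57039308e-06]), 'ee_pos': array([ 0.25699591, -0.51357668,  0.2491339 ]), 'ee_rot': array([-1.71421231,  1.56853839,  1.89117804]), 'ft_force': array([ 0.96521011,  0.40949723, -0.27350332]), 'torque': array([-0.00713768, -0.00566223, -0.08917378]), 'width': 0.08524958932322564}
scene {'fx': 358.72915348439807, 'fy': 358.72915348439807, 'cx': 260.00168075104096, 'cy': 190.07974283066514, 'k1': -0.08551721417086426, 'R': [[-0.5415107926753364, 0.8406421290779159, 0.00932052763942879], [0.546446441987235, 0.3603826877888061, -0.7559898176441313], [-0.6388758466678952, -0.40428347624094707, -0.6545170153501858]], 't': [0.3718219388221471, -0.204434920810691, 1.3454926289789504]}
top {'fx': 433.2779810411837, 'fy': 433.2779810411837, 'cx': 255.43888503611842, 'cy': 191.09861588333484, 'k1': -0.02931507397231436, 'R': [[0.02236346441687568, -0.9996816555505597, 0.0116817385250232], [-0.990661947160301, -0.02373057872090911, -0.13426006882960856], [0.13449454229758037, -0.008570133561538773, -0.9908772733809681]], 't': [-0.1288017100652627, 0.5473109204450529, 1.107460275291504]}
wrist {'fx': 278.7498953116574, 'fy': 278.7498953116574, 'cx': 255.61373325189527, 'cy': 187.65540949136425, 'k1': 0.02098445180667065, 'hand_eye': [[-0.00011761259438991818, -0.290334484780175, 0.9569252181412637, -0.12466611295570906], [0.9999997611355198, 0.0006176140658257402, 0.00031029303258169895, -0.0003665465572946225], [-0.0006810992424129366, 0.9569250260601888, 0.2903343427903871, -0.07292027445350185], [0.0, 0.0, 0.0, 1.0]]}
```

View pics/top0.png

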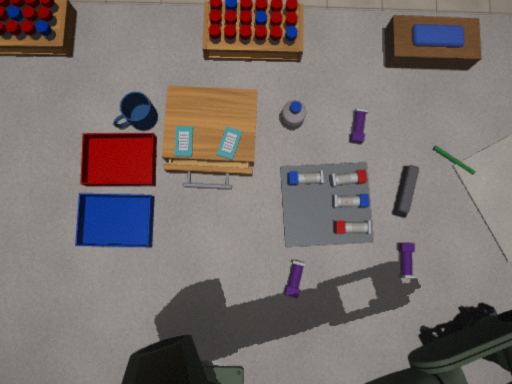

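View pics/scene0.png

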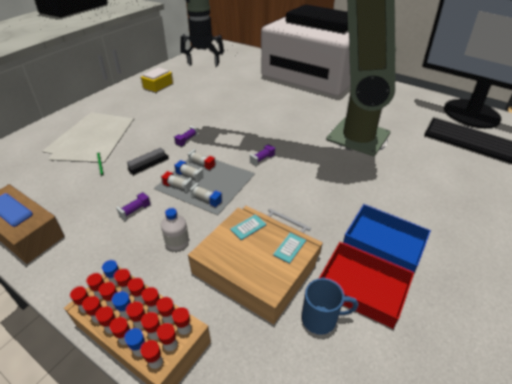

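View pics/wrist0.png

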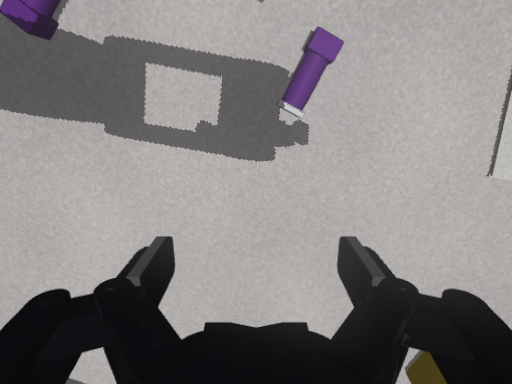

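Two slides are on the unit. The mat holds four tubes: blue at top px (307,178), red (350,179), blue (350,201) and red (353,228). The purple ones lie off the mat. The drawer handle is at px (208,184). The red bin is far and the blue bin near, both to the left.

```bash
cat > h.py <<'E'
from rig import r
import cv2, numpy as np
from scipy.spatial.transform import Rotation as Ro
def pose(o=None):
    o=o or r.observe()
    T=np.eye(4);T[:3,:3]=Ro.from_euler('xyz',o['ee_rot']).as_matrix();T[:3,3]=o['ee_pos'];return T
def cam(name,save=None):
    T=pose(); c=r.camera(name)
    if name=='wrist':
        W=T@c['hand_eye']; c['C']=W[:3,3]; c['Rcw']=W[:3,:3]
    else:
        c['Rcw']=c['R'].T; c['C']=-c['R'].T@c['t']
    if save: cv2.imwrite(f'pics/{save}.png',c['frame'])
    return c
def K(c): return np.array([[c['fx'],0,c['cx']],[0,c['fy'],c['cy']],[0,0,1.]])
def ray(c,px):
    p=np.array(px,float).reshape(-1,1,2)
    u=cv2.undistortPoints(p,K(c),np.array([c['k1'],0,0,0.])).reshape(-1,2)
    return np.c_[u,np.ones(len(u))]@c['Rcw'].T
def plane(c,px,z):
    d=ray(c,px); return c['C']+d*((z-c['C'][2])/d[:,2])[:,None]
def proj(c,X):
    X=np.atleast_2d(X); R=c['Rcw'].T
    return cv2.projectPoints(X,cv2.Rodrigues(R)[0],-R@c['C'],K(c),np.array([c['k1'],0,0,0.]))[0].reshape(-1,2)
def mask(c,name):
    h,s,v=[a.astype(int) for a in cv2.split(cv2.cvtColor(c['frame'],cv2.COLOR_BGR2HSV))]
    m={'red':((h<8)|(h>172))&(s>150)&(v>60),'blue':(h>100)&(h<122)&(s>150)&(v>60),
       'teal':(h>78)&(h<100)&(s>60)&(v>90),'white':(s<40)&(v>190)}[name]
    return m.astype(np.uint8)*255
def blobs(m,amin=15):
    m=cv2.morphologyEx(m,cv2.MORPH_CLOSE,np.ones((3,3),np.uint8))
    cs,_=cv2.findContours(m,cv2.RETR_EXTERNAL,cv2.CHAIN_APPROX_NONE)
    return [k for k in cs if cv2.contourArea(k)>=amin]
def down(yaw): 
    # tool x down, tool y at angle yaw in world xy
    y=np.array([np.cos(yaw),np.sin(yaw),0]);x=np.array([0,0,-1.]);z=np.cross(x,y)
    return Ro.from_matrix(np.c_[x,y,z]).as_euler('xyz')
E
python3 - <<'E'
from h import *
c=cam('top')
for n,z in(('red',.025),('blue',.025),('teal',.076)):
    for k in blobs(mask(c,n)):
        rc=cv2.minAreaRect(k); box=plane(c,cv2.boxPoints(rc),z)
        m=k.reshape(-1,2).mean(0)
        print(n,m.round(1),'ctr',plane(c,[rc[0]],z)[0].round(4),'sides',np.linalg.norm(box[1]-box[0]).round(3),np.linalg.norm(box[2]-box[1]).round(3),'dir',np.degrees(np.arctan2(*(box[2]-box[1])[1::-1])).round(1),np.degrees(np.arctan2(*(box[1]-box[0])[1::-1])).round(1))
f=c['frame'][70:260,60:400]; cv2.imwrite('pics/crop.png',cv2.resize(f,None,fx=2.3,fy=2.3,interpolation=cv2.INTER_CUBIC))
E
```

```text
red [340.  226.5] ctr [ 0.4625 -0.3426  0.025 ] sides 0.021 0.029 dir 179.8 -88.7
red [361.5 175.8] ctr [ 0.6005 -0.402   0.025 ] sides 0.022 0.034 dir -169.4 -77.2
red [117.7 158.7] ctr [0.6304 0.2565 0.025 ] sides 0.202 0.143 dir -176.9 -88.7
red [260.3  30.6] ctr [ 1.0101 -0.1203  0.025 ] sides 0.031 0.033 dir -178.9 -88.3
red [230.   22.5] ctr [ 1.0305 -0.0334  0.025 ] sides 0.034 0.079 dir -178.3 -88.4
red [291.2  10.7] ctr [ 1.0708 -0.2074  0.025 ] sides 0.032 0.071 dir -179.6 -88.2
red [276.   17.5] ctr [ 1.0464 -0.1636  0.025 ] sides 0.034 0.116 dir -179.3 -88.2
red [261.5   3.5] ctr [ 1.0913 -0.12    0.025 ] sides 0.034 0.025 dir -179.0 -88.3
red [245.4  17.1] ctr [ 1.0469 -0.0755  0.025 ] sides 0.034 0.11 dir -178.6 -88.3
red [215.1  16.2] ctr [1.0463 0.0104 0.025 ] sides 0.108 0.036 dir -90.6 0.4
red [26.5 15.8] ctr [1.0392 0.549  0.025 ] sides 0.16 0.085 dir -138.5 -44.9
red [14.  1.] ctr [1.0837 0.5881 0.025 ] sides 0.029 0.009 dir -173.7 -89.2
red [1.2 7.2] ctr [1.0631 0.6207 0.025 ] sides 0.012 0.05 dir -173.4 -89.3
blue [364.  200.3] ctr [ 0.5348 -0.4074  0.025 ] side
[... 306 characters left out ...]
22  0.025 ] sides 0.108 0.047 dir -145.2 -53.9
blue [291.   31.5] ctr [ 1.0097 -0.2066  0.025 ] sides 0.028 0.033 dir -179.6 -88.2
blue [438.   35.1] ctr [ 1.013  -0.6256  0.025 ] sides 0.06 0.143 dir -90.1 -4.0
blue [41.3 25.9] ctr [1.0104 0.5016 0.025 ] sides 0.034 0.035 dir -133.5 -39.6
blue [260.6  16.5] ctr [ 1.0528 -0.1208  0.025 ] sides 0.028 0.034 dir -178.9 -88.3
blue [12.8 11.2] ctr [1.0527 0.5876 0.025 ] sides 0.035 0.034 dir -173.7 -89.2
blue [230.5   2.7] ctr [ 1.0903 -0.033   0.025 ] sides 0.031 0.022 dir -178.3 -88.4
teal [228.9 142.7] ctr [ 0.6703 -0.0445  0.076 ] sides 0.079 0.044 dir -108.7 -17.3
teal [183.5 141. ] ctr [0.6719 0.0737 0.076 ] sides 0.077 0.043 dir -91.7 -0.2
```

View pics/crop.png

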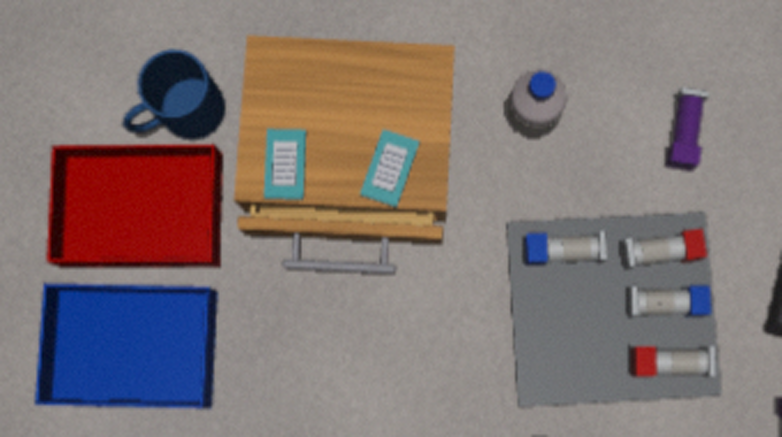

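Run:
```python
from h import *
c=cam('top')
f=lambda P:[(60+x/2.3,70+y/2.3) for x,y in P]
print('unit top',plane(c,f([(248,37),(453,46),(445,212),(236,202)]),.07).round(4).tolist())
print('handle',plane(c,f([(285,264),(395,269)]),.0445).round(4).tolist())
print('redbin rim',plane(c,f([(52,147),(214,146),(219,264),(49,264)]),.045).round(4).tolist())
print('bluebin',plane(c,f([(44,285),(215,289),(212,406),(37,404)]),.045).round(4).tolist())
print('bottle',plane(c,f([(540,85)]),.11),'mug',plane(c,f([(174,84)]),.095))
s=cam('scene')
g=c['frame'][125:195,155:265]; cv2.imwrite('pics/u.png',cv2.resize(g,None,fx=7,fy=7,interpolation=cv2.INTER_CUBIC))
g=s['frame'][190:330,180:440]; cv2.imwrite('pics/us.png',cv2.resize(g,None,fx=3,fy=3,interpolation=cv2.INTER_CUBIC))
```

```text
unit top [[0.8216, 0.1232, 0.07], [0.8168, -0.1138, 0.07], [0.6213, -0.109, 0.07], [0.627, 0.1267, 0.07]]
handle [[0.5615, 0.0724, 0.0445], [0.5587, -0.0535, 0.0445]]
redbin rim [[0.6924, 0.3497, 0.045], [0.6979, 0.161, 0.045], [0.5596, 0.1477, 0.045], [0.5549, 0.3424, 0.045]]
bluebin [[0.5306, 0.3463, 0.045], [0.5307, 0.1507, 0.045], [0.3985, 0.1471, 0.045], [0.3959, 0.344, 0.045]]
bottle [[ 0.75899842 -0.21084427  0.11      ]] mug [[0.75493532 0.19805024 0.095     ]]
```

View pics/u.png

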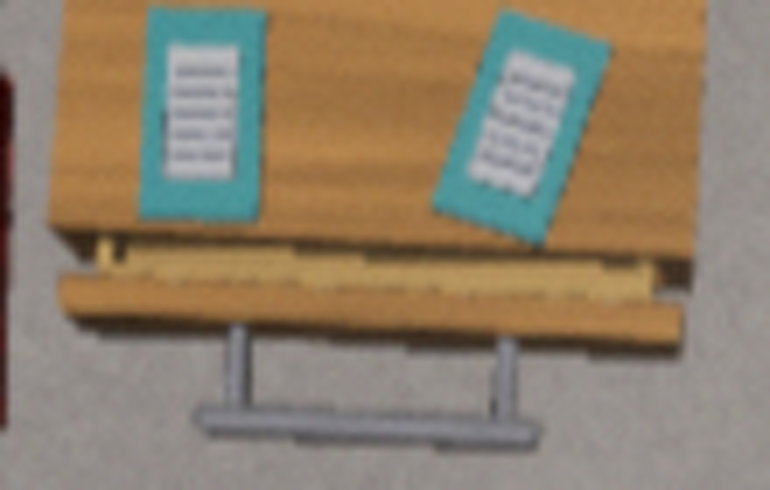

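View pics/us.png

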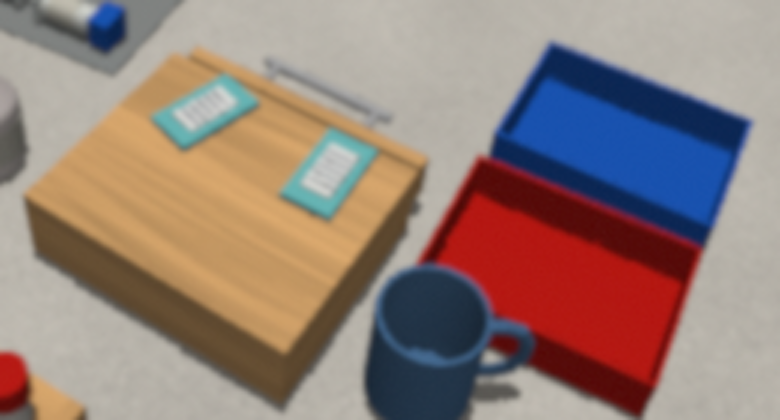

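```bash
cat >> h.py <<'E'
UY=-0.0235
def ux(yaw=UY): return np.array([np.cos(yaw),np.sin(yaw),0.])
def uy(yaw=UY): return np.array([-np.sin(yaw),np.cos(yaw),0.])
def best(p,yaw):
    q0=r.observe()['q']; out=[]
    for y in(yaw,yaw+np.pi):
        q=r.inverse_kinematics(list(p),list(down(y)))
        if q is not None: out.append((abs(np.array(q)[5]),y,q))
    out.sort(key=lambda a:a[0]); return out
E
python3 - <<'E'
from h import *
c=cam('top')
e=plane(c,[(155+195/7,125+417/7),(155+540/7,125+435/7)],.039); b=e.mean(0); print(e,b)
s=cam('scene')
# check handle in scene: predicted pixel of the ends
print(proj(s,[b+.0575*uy(),b-.0575*uy()]), 'seen', [(180+x/3,190+y/3) for x,y in((268,64),(388,119))])
p=b-.03*ux()
for a in best([p[0],p[1],.15],UY): print(a)
for a in best([p[0]-.16,p[1],.03],UY): print(a)
E
```

```text
[[ 0.56277163  0.07603875  0.039     ]
 [ 0.55903387 -0.05432155  0.039     ]] [0.56090275 0.0108586  0.039     ]
[[308.00264783 227.64302771]
 [270.95963178 210.19402628]] seen [(269.3333333333333, 211.33333333333334), (309.33333333333337, 229.66666666666666)]
(np.float64(0.11776824459113477), -0.0235, array([-0.14126824,  0.22038258,  1.74680564,  0.        ,  1.17440443,
       -0.11776824]))
(np.float64(0.1797633061906958), -0.0235, array([-2.03263306e-01,  1.24570391e-01,  2.18888257e+00, -4.44089210e-16,
        8.28139695e-01, -1.79763306e-01]))<stdin>:8: UserWarning: Gimbal lock detected. Setting third angle to zero since it is not possible to uniquely determine all angles.
<stdin>:9: UserWarning: Gimbal lock detected. Setting third angle to zero since it is not possible to uniquely determine all angles.
```

```bash
sed -i '1i import warnings; warnings.filterwarnings("ignore")' h.py
python3 - <<'E'
from h import *
b=np.array([.561,.0105,.039]); p=b-.030*ux()
r.movep([p[0],p[1],.15],list(down(UY)))
f0=r.observe()['ft_force']
print(r.move_linear([p[0],p[1],.028],velocity=.06,max_force=6)); o=r.observe()
print(o['t'],o['ee_pos'],o['ft_force']-f0,o['width'])
cam('wrist','w1');cam('top','t1');cam('scene','s1')
E
```

```text
False
4.7333 [0.53128263 0.01116332 0.02831731] [-0.06749964  1.43625198 -0.40189851] 0.08515687127885212
```

```bash
python3 -c "
import cv2,numpy as np
a=cv2.imread('pics/w1.png');b=cv2.imread('pics/s1.png')[170:270,220:370]
cv2.imwrite('pics/w1s.png',np.hstack([cv2.resize(a,(400,300)),cv2.resize(b,(400,300))]))"
```

```text
(no output)
```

View pics/w1s.png

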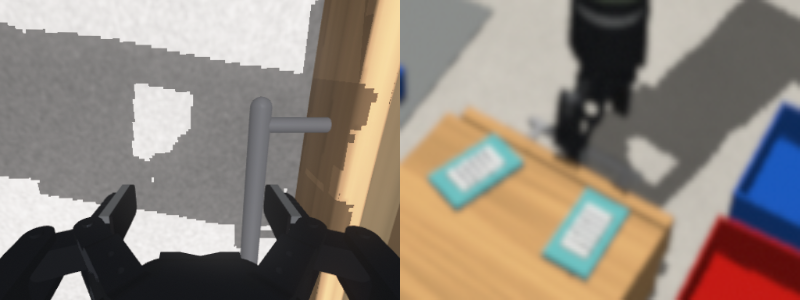

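The right finger stands between the bar and the drawer front, so I pull now.

Run:
```python
from h import *
o=r.observe(); p=o['ee_pos']-.165*ux()
try:
    print(r.move_linear([p[0],p[1],.028],velocity=.07,max_force=14))
except r.Unreachable: 
    print('unreach'); p=o['ee_pos']-.15*ux(); print(r.move_linear([p[0],p[1],.028],velocity=.07,max_force=14))
o=r.observe();print(o['t'],o['ee_pos'],o['ft_force'])
cam('wrist','w2');cam('top','t2')
c=cv2.imread('pics/t2.png')[100:260,100:290]; w=cv2.imread('pics/w2.png')
cv2.imwrite('pics/m2.png',np.hstack([cv2.resize(c,(475,400)),cv2.resize(w,(320,400))]))
```

```text
True
6.5917 [0.39836547 0.01427404 0.02851462] [ 1.68658452 -0.48375342  1.8346895 ]
```

View pics/m2.png

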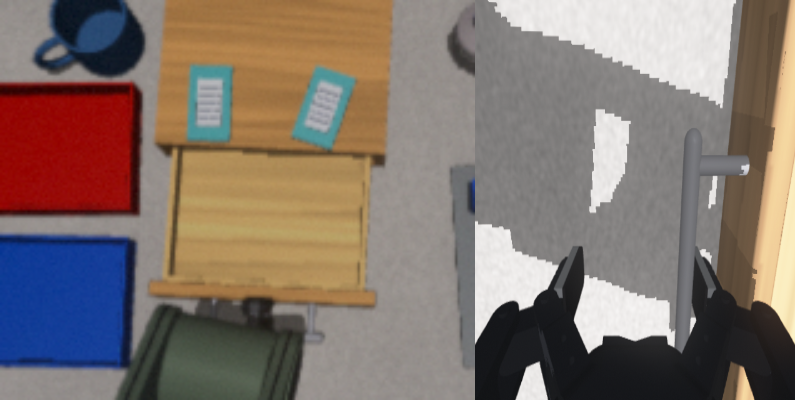

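The drawer reached its stop (133 mm of pull including slack, stopped by force). Next I retreat and view the slides and drawer from above with the wrist camera.

Run:
```python
from h import *
p=r.observe()['ee_pos']+.004*ux(); r.move_linear([p[0],p[1],.028],velocity=.05)
r.move_linear([p[0],p[1],.16],velocity=.2)
a=best([.66,.015,.28],UY+np.pi/2)
for x in a: print(x)
y=a[0][1]
r.movep([.66,.015,.28],list(down(y)))
r.wait(.2)
cam('wrist','w3'); print(r.observe()['t'],r.observe()['ee_pos'])
c=cam('top','t3')
cv2.imwrite('pics/t3c.png',cv2.resize(c['frame'][120:220,150:270],None,fx=6,fy=6,interpolation=cv2.INTER_CUBIC))
```

```text
(np.float64(1.4860734448195485), 4.688888980384689, array([-0.10822288,  0.36674498,  1.27736568,  0.        ,  1.49748199,
        1.48607344]))
(np.float64(1.6555192087702457), 1.5472963267948965, array([-0.10822288,  0.36674498,  1.27736568,  0.        ,  1.49748199,
       -1.65551921]))
9.4583 [0.65962637 0.01495164 0.27998605]
```

View pics/w3.png

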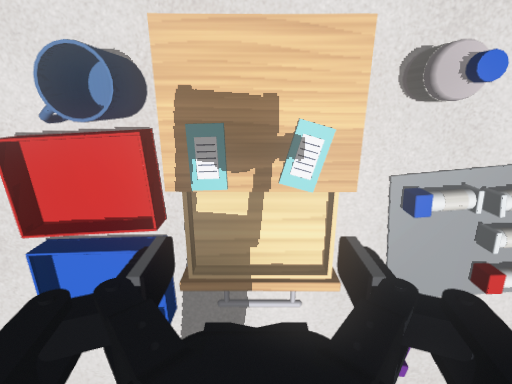

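View pics/t3c.png

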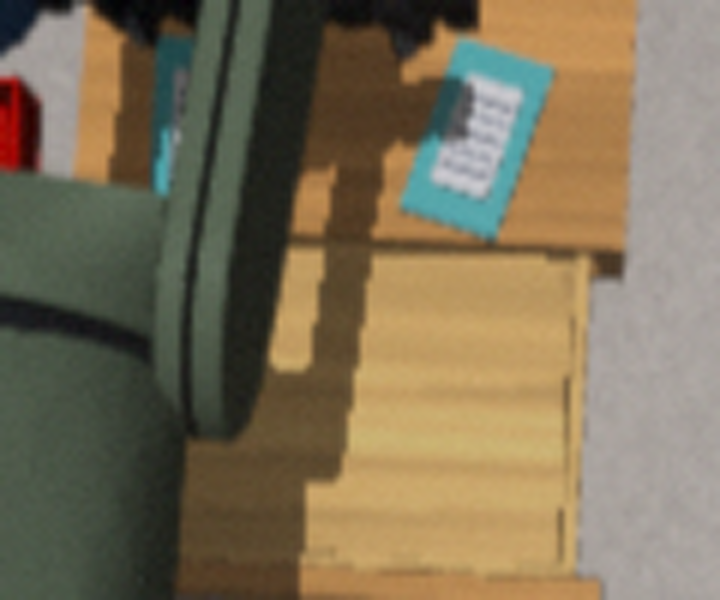

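```bash
cat >> h.py <<'E'
def slides(c,z=.076,amin=100):
    out=[]
    for k in blobs(mask(c,'teal'),amin):
        k=cv2.convexHull(k)
        W=plane(c,k.reshape(-1,2),z)[:,:2]
        rc=cv2.minAreaRect((W*1000).astype(np.float32)); b=cv2.boxPoints(rc)/1000
        e=[b[1]-b[0],b[2]-b[1]]; L=[np.linalg.norm(x) for x in e]; l=e[int(np.argmax(L))]
        if l[0]<0:l=-l
        out.append((b.mean(0),np.arctan2(l[1],l[0]),max(L),min(L)))
    return out
E
python3 - <<'E'
from h import *
c=cam('wrist')
for s in slides(c): print('wrist',s)
t0=cam('top'); t0['frame']=cv2.imread('pics/top0.png')
for s in slides(t0,amin=60): print('top0',s)
print('bar',plane(c,[(219,303),(301,303)],.039))
print('floor',plane(c,[(195,268),(329,266)],.022))
print('unit top corners',plane(c,[(149,15),(376,14),(162,191),(357,191)],.07))
g=c['frame'][150:320,140:380];cv2.imwrite('pics/w3c.png',cv2.resize(g,None,fx=3.3,fy=3.3,interpolation=cv2.INTER_CUBIC))
E
```

```text
wrist (array([0.6711207 , 0.07289071], dtype=float32), np.float32(0.007958722), np.float32(0.07864235), np.float32(0.043850083))
wrist (array([ 0.66987664, -0.04537866], dtype=float32), np.float32(-0.30499247), np.float32(0.079039566), np.float32(0.0433727))
top0 (array([ 0.6702528 , -0.04435144], dtype=float32), np.float32(-0.30734625), np.float32(0.07861769), np.float32(0.043210667))
top0 (array([0.67248327, 0.07371144], dtype=float32), np.float32(-0.0055692405), np.float32(0.07730169), np.float32(0.04268727))
bar [[ 0.4348227   0.07703142  0.039     ]
 [ 0.43195986 -0.05092705  0.039     ]]
floor [[ 0.48704679  0.11372616  0.022     ]
 [ 0.48591425 -0.09606144  0.022     ]]
unit top corners [[ 0.82242702  0.12264872  0.07      ]
 [ 0.81777908 -0.11472772  0.07      ]
 [ 0.62933412  0.13308441  0.07      ]
 [ 0.62375825 -0.11183166  0.07      ]]
```

View pics/w3c.png

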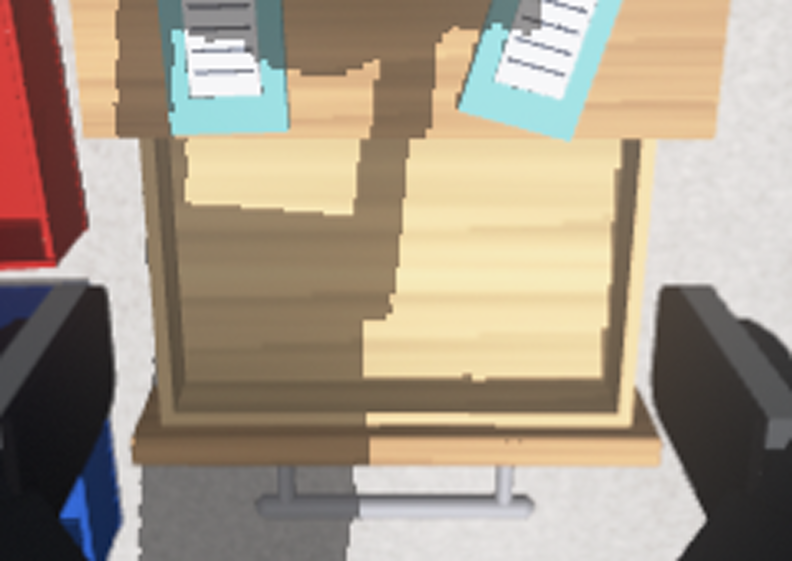

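Run:
```python
from h import *
t=cam('top'); 
print('bar end top cam t2',plane(t,[(100+320/2.5,100+338/2.5)],.039))
# front top face edges in t2: drawer front upper outer corners z=.057
print('front top corners',plane(t,[(100+149/2.5,100+293/2.5),(100+376/2.5,100+303/2.5)],.057))
print('inner wall/floor',plane(t,[(100+175/2.5,100+278/2.5),(100+362/2.5,100+288/2.5)],.022))
w=cam('wrist')
print('front top w',plane(w,[(140+133/3.3,150+463/3.3),(140+660/3.3,150+463/3.3)],.057))
print('front top inner edge w',plane(w,[(140+150/3.3,150+428/3.3),(140+640/3.3,150+428/3.3)],.057))
```

```text
bar end top cam t2 [[ 0.43243511 -0.04726483  0.039     ]]
front top corners [[ 0.47382764  0.12920568  0.057     ]
 [ 0.46905124 -0.10471103  0.057     ]]
inner wall/floor [[ 0.49289105  0.1097571   0.022     ]
 [ 0.48694252 -0.08939571  0.022     ]]
front top w [[ 0.47319133  0.12904896  0.057     ]
 [ 0.46798568 -0.10411275  0.057     ]]
front top inner edge w [[ 0.49085541  0.11989586  0.057     ]
 [ 0.48605862 -0.09431628  0.057     ]]
```

```bash
cat >> h.py <<'E'
F=np.array([.5705,.0107,0])
def lin(x,y,z,v=.15,yaw=None,mf=None):
    return r.move_linear([x,y,z],velocity=v,rotation=None if yaw is None else list(down(yaw)),max_force=mf)
E
python3 - <<'E'
from h import *
x,y,yaw=.6700,-.0449,-.306+1.5*np.pi
r.movep([x,y,.13],list(down(yaw))); r.wait(.3)
hit=lin(x,y,.074,.04,mf=5); o=r.observe(); print(hit,o['t'],o['ee_pos'],o['ft_force'])
cam('wrist','w4')
E
```

```text
True 11.9417 [ 0.66975335 -0.04488667  0.07592261] [0.08818341 0.20600049 4.46577115]
```

View pics/w4.png

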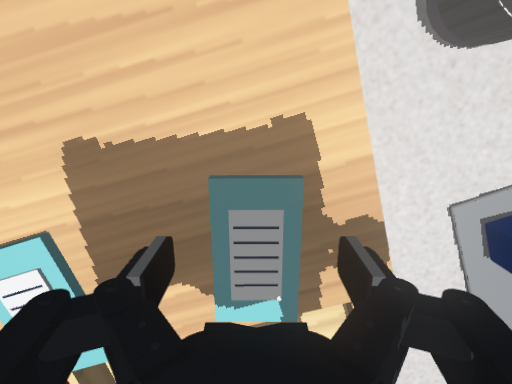

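Touch-down at TCP z = 0.0759 gives an open-tip offset of 6 mm, matching the spec. The slide (px 210–303) sits centred between the fingers (173–340). I raise to grip height and close.

```bash
cat >> h.py <<'E'
def place(sgn,zg):
    yaw=UY+1.5*np.pi
    T=F-.022*ux()+sgn*.040*uy()
    p=r.observe()['ee_pos']
    lin(p[0],p[1],.16,.12); print('width',r.observe()['width'])
    lin(T[0],T[1],.16,.12,yaw=yaw); r.wait(.3)
    print('hit',lin(T[0],T[1],zg-.047,.05,mf=8)); r.wait(.1)
    o=r.observe(); print(o['t'],o['ee_pos'],o['width'])
    r.let_go(); r.wait(.2); p=r.observe()['ee_pos']
    lin(p[0],p[1],.16,.12)
E
python3 - <<'E'
from h import *
p=r.observe()['ee_pos']; zg=.0885
lin(.67,-.0449,zg,.05); r.gripper_close(); r.wait(.2)
o=r.observe(); print(o['width'],o['ft_force'],o['ee_pos'])
lin(p[0],p[1],.16,.06); cam('wrist','w5'); print(r.observe()['width'])
E
```

```text
0.04149169981878907 [ 1.01141042 -1.21057831  1.48606493] [ 0.67016136 -0.04492162  0.08858989]
0.041438441681882106
```

View pics/w5.png

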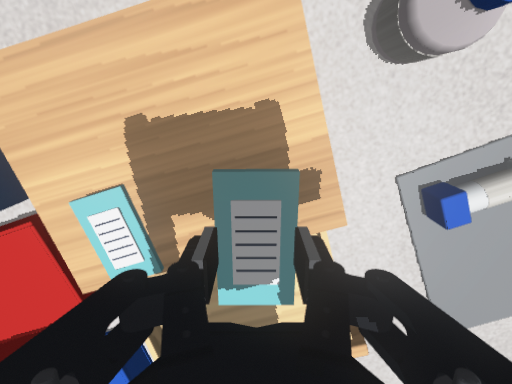

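The slide is held by its edges and centred. I place it at the −y side of the drawer.

Run:
```python
from h import *
place(-1,.0885)
cam('wrist','w6'); p=r.observe()['ee_pos']; lin(p[0],p[1],.25,.2); c=cam('wrist','w6b')
for z in(.028,.076):
  for s in slides(c,z):
    d=np.r_[s[0],0]-F; print(z,s,'local',d@ux(),d@uy())
```

```text
width 0.041959694336946234
hit False
18.8417 [ 0.54771024 -0.02878406  0.04169712] 0.04163293677436396
0.028 (array([ 0.54761034, -0.02874976], dtype=float32), np.float32(-0.022667894), np.float32(0.076757304), np.float32(0.042534605)) local -0.02195635329883242 -0.03997672698140341
0.028 (array([0.67978096, 0.08965789], dtype=float32), np.float32(0.004307446), np.float32(0.09177633), np.float32(0.05146098)) local 0.10739544668243199 0.08150395276903238
0.076 (array([ 0.5575543 , -0.02899336], dtype=float32), np.float32(-0.022669924), np.float32(0.066092074), np.float32(0.03662461)) local -0.01200941276796529 -0.03998659857693469
0.076 (array([0.6713602 , 0.07296203], dtype=float32), np.float32(0.0043074265), np.float32(0.07902446), np.float32(0.04431068)) local 0.09936932288817527 0.06461483587890514
```

View pics/w6b.png

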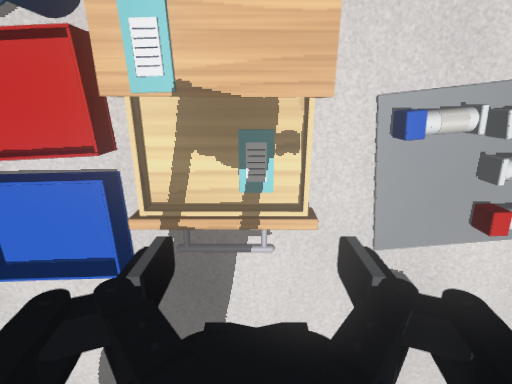

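Slide lies flat at local (-22, -40) mm. Now the second slide.

Run:
```python
from h import *
x,y,yaw=.6716,.0731,.003+1.5*np.pi
r.movep([x,y,.16],list(down(yaw))); lin(x,y,.0885,.06); r.gripper_close(); r.wait(.2)
print(r.observe()['width'])
lin(x,y,.16,.06); cam('wrist','w7'); print(r.observe()['width'])
place(1,.0885)
r.movep([.54,.0,.28],list(down(UY+1.5*np.pi))); r.wait(.1); c=cam('wrist','w8')
for s in slides(c,.028):
    d=np.r_[s[0],0]-F; print(s,'local',d@ux(),d@uy())
print(r.observe()['t'])
```

```text
0.04142572301931149
0.041698880243763455
width 0.04140046507862616
hit False
29.925 [0.54957954 0.05121909 0.04168111] 0.04160977176770566
(array([ 0.5430082 , -0.02935748], dtype=float32), np.float32(-0.022451518), np.float32(0.06825773), np.float32(0.041998483)) local -0.026542936679777276 -0.04069242088988049
(array([0.5492857 , 0.05113786], dtype=float32), np.float32(-0.022165729), np.float32(0.07721914), np.float32(0.04303636)) local -0.022158634969783764 0.03992820926464835
(array([ 0.581633  , -0.03789541], dtype=float32), np.float32(1.568226), np.float32(0.026319515), np.float32(0.011597314)) local 0.012271784957273657 -0.048320396430096106
32.5083
```

View pics/w8.png

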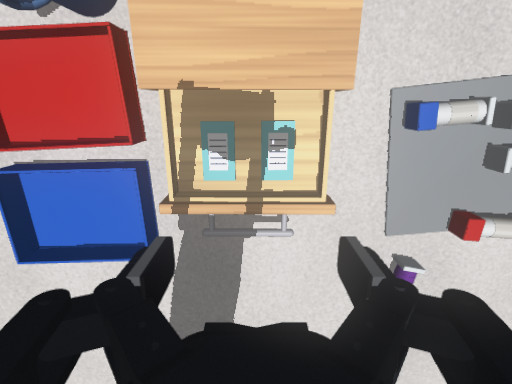

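Both slides lie flat side by side. I shut the drawer by pushing on the bar.

Run:
```python
from h import *
b=np.array([.4333,.0128,0]); s=b-.048*ux()
r.movep([s[0],s[1],.15],list(down(UY+1.5*np.pi))); r.gripper_close(); r.wait(.2)
lin(s[0],s[1],.040,.12)
e=s+.20*ux()
print(lin(e[0],e[1],.040,.07,mf=12)); o=r.observe(); print(o['t'],o['ee_pos'],o['ft_force'])
c=cam('wrist','w9')
```

```text
True
37.575 [0.56055322 0.0097418  0.03907386] [-0.12426976 -0.45607014  0.52481145]
```

View pics/w9.png

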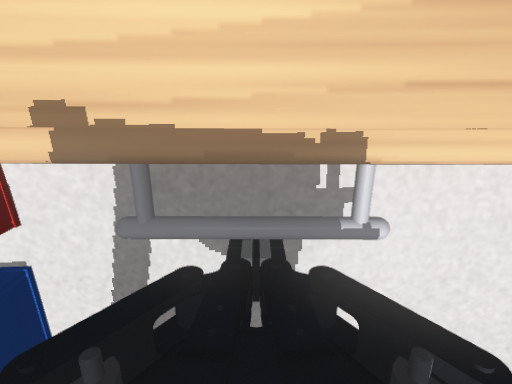

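Run:
```python
from h import *
p=r.observe()['ee_pos']; e=p+.01*ux()
print(lin(e[0],e[1],.040,.02,mf=10)); print(r.observe()['ee_pos'])
p=r.observe()['ee_pos']-.03*ux(); lin(p[0],p[1],.04,.1); lin(p[0],p[1],.2,.25); r.let_go()
r.movep([.53,-.31,.30],list(down(UY+1.5*np.pi))); r.wait(.1)
c=cam('wrist','w10'); print(r.observe()['t']); t=cam('top','t10')
for n in('red','blue'):
  for k in blobs(mask(c,n),60):
    m=k.reshape(-1,2).mean(0); print(n,m,cv2.contourArea(k),plane(c,[m],.03)[0])
```

```text
True
[0.560352   0.00992397 0.03784362]
41.4167
red [255.33333333 222.36507937] 253.5 [ 0.42771759 -0.30555553  0.03      ]
red [323.94871795 105.05128205] 361.0 [ 0.59810914 -0.40180197  0.03      ]
blue [325.5        154.09722222] 322.0 [ 0.53125136 -0.40752217  0.03      ]
```

View pics/w10.png

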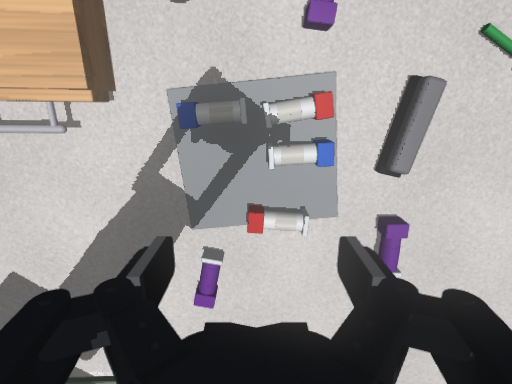

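View pics/t10.png

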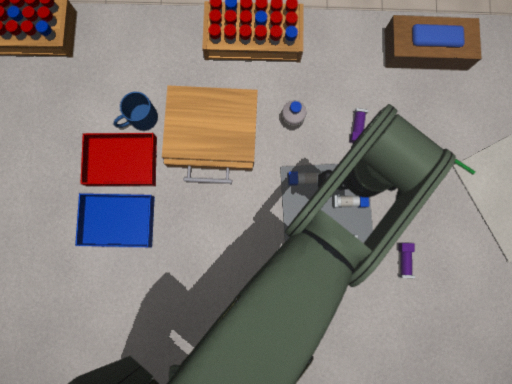

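The near red tube was knocked aside (cap now at (0.428, −0.306), lying at wrist px (278,220)). I zoom in for endpoints.

Run:
```python
import cv2
f=cv2.imread('pics/w10.png')[80:245,160:350]; cv2.imwrite('pics/w10c.png',cv2.resize(f,None,fx=3.6,fy=3.6,interpolation=cv2.INTER_CUBIC))
```

```text
(no output)
```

View pics/w10c.png

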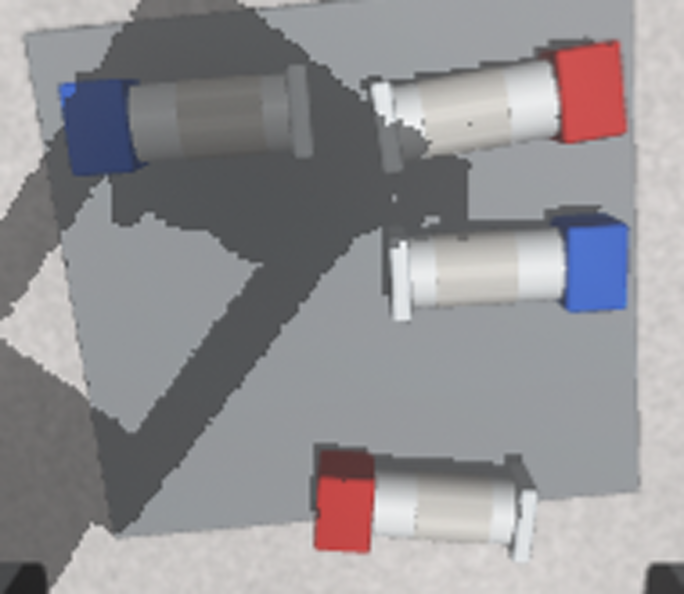

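Run:
```python
from h import *
t=cam('top'); t['frame']=cv2.imread('pics/top0.png')
for n in('red','blue'):
    k=max(blobs(mask(t,n),1000),key=cv2.contourArea)
    W=plane(t,k.reshape(-1,2),.045)[:,:2]; rc=cv2.minAreaRect((W*1000).astype(np.float32)); print(n,rc)
c=cam('wrist')
g=lambda P:[(160+x/3.6,80+y/3.6) for x,y in P]
for nm,a,b in(('redN',(374,500),(520,513)),('blue2',(565,265),(408,272)),('red1',(557,95),(388,117)),('blue1',(131,120),(290,112))):
    A,B=plane(c,g([a,b]),.033); d=A-B; ax=np.arctan2(d[1],d[0]); m=(A+B)/2
    print(nm,'barrel ctr',m.round(4),'axis',ax.round(3),'len',np.linalg.norm(d).round(4),[ (round(y,3),round(q[5],2)) for _,y,q in best([m[0],m[1],.15],ax+np.pi/2)])
for p in([.464,.247,.15],[.628,.25,.15]): print([(round(y,3),round(q[5],2)) for _,y,q in best(p,np.pi/2)])
```

```text
red ((626.9216918945312, 250.24932861328125), (140.6829071044922, 197.0675048828125), 1.364784598350525)
blue ((465.2955322265625, 251.79066467285156), (135.20944213867188, 190.92669677734375), 0.0628746971487999)
redN barrel ctr [ 0.431  -0.3502  0.033 ] axis 1.455 len 0.0621 [(np.float64(6.167), np.float64(-0.72)), (np.float64(3.026), np.float64(2.42))]
blue2 barrel ctr [ 0.5321 -0.3647  0.033 ] axis -1.547 len 0.0616 [(np.float64(0.024), np.float64(-0.76)), (np.float64(3.165), np.float64(2.38))]
red1 barrel ctr [ 0.5936 -0.3581  0.033 ] axis -1.468 len 0.0635 [(np.float64(0.103), np.float64(-0.77)), (np.float64(3.244), np.float64(2.37))]
blue1 barrel ctr [ 0.5921 -0.2598  0.033 ] axis 1.6 len 0.0599 [(np.float64(6.312), np.float64(-0.58)), (np.float64(3.17), np.float64(2.57))]
[(1.571, np.float64(-1.25)), (4.712, np.float64(1.9))]
[(1.571, np.float64(-1.32)), (4.712, np.float64(1.82))]
```

```bash
cat >> h.py <<'E'
BIN={'red':(np.array([.627,.250,0]),.024),'blue':(np.array([.465,.250,0]),.005)}
def pick(x,y,ax,off=(0,0),z=.027):
    a=best([x,y,.15],ax+np.pi/2); yaw=a[0][1]
    r.movep([x+off[0],y+off[1],.15],list(down(yaw))); r.wait(.15)
    print('hit',lin(x+off[0],y+off[1],z,.1,mf=10))
    cam('wrist','pk%d'%(r.observe()['t']*10))
    r.gripper_close(); r.wait(.2); w=r.observe()['width']
    p=r.observe()['ee_pos']; lin(p[0],p[1],.18,.15); print('w',w,r.observe()['width'],'t',r.observe()['t'])
    return .02<r.observe()['width']<.04
def drop(col,ly,z=.036):
    C,by=BIN[col]; P=C+ly*uy(by)
    yaw=best([P[0],P[1],.18],by+np.pi/2)[0][1]
    r.movep([P[0],P[1],.18],list(down(yaw))); r.wait(.15); print('w over bin',r.observe()['width'])
    print('hit',lin(P[0],P[1],z,.12,mf=8)); r.let_go(); r.wait(.2)
    p=r.observe()['ee_pos']; lin(p[0],p[1],.2,.2)
    cam('wrist','dr_%s_%d'%(col,ly*1000)); print('t',r.observe()['t'])
E
python3 - <<'E'
from h import *
if pick(.431,-.3502,1.455): drop('red',-.033)
E
ls -t pics|head -3
```

```text
hit False
w 0.027127831447199217 0.02691045020862688 t 46.5417
w over bin 0.02745491743991544
hit False
t 52.0083
dr_red_-33.png
pk445.png
w10c.png
```

View pics/dr_red_-33.png

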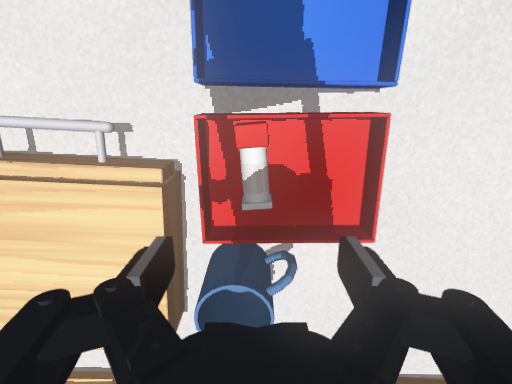

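View pics/pk445.png

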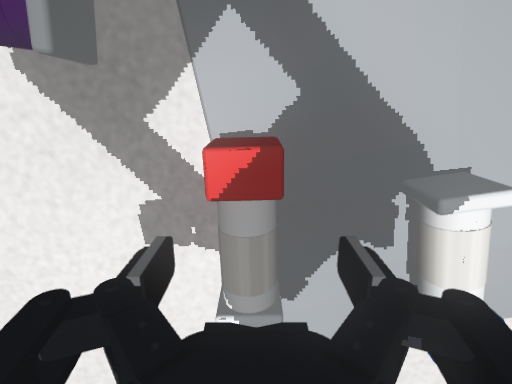

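The tube lies flat in the red bin. Next is blue2, offset away from its neighbour.

```bash
python3 - <<'E'
from h import *
if pick(.5321,-.3647,-1.547,off=(-.011,0)): drop('blue',-.033)
E
ls -t pics|head -2
```

```text
hit False
w 0.027156924983630305 0.027182021913946055 t 57.6583
w over bin 0.02672010074188494
hit False
t 63.075
dr_blue_-33.png
pk556.png
```

View pics/dr_blue_-33.png

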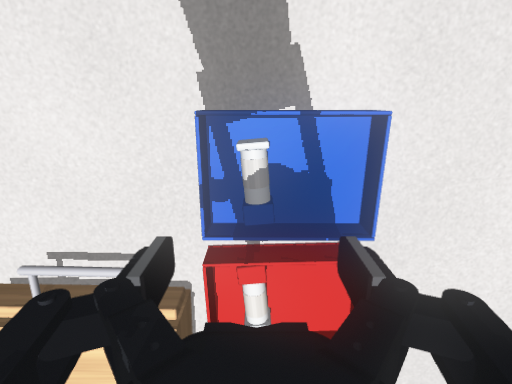

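Run:
```python
from h import *
t=cam('top','t11')
for n in('red','blue'):
  for k in blobs(mask(t,n),20):
    m=k.reshape(-1,2).mean(0)
    if 270<m[0]<420 and 140<m[1]<300: print(n,m,plane(t,[m],.025)[0])
if pick(.5936,-.3581,-1.468): drop('red',.033)
```

```text
red [361.38888889 175.97222222] [ 0.59988166 -0.40105559  0.025     ]
blue [293.10810811 177.35135135] [ 0.59156273 -0.21658216  0.025     ]
hit False
w 0.02726302523389032 0.027072371421934912 t 68.7667
w over bin 0.027067445626482788
hit False
t 74.375
```

View pics/dr_red_33.png

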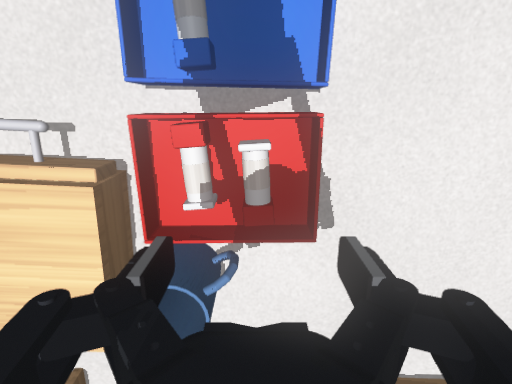

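Run:
```python
from h import *
if pick(.5921,-.2598,1.600): drop('blue',.033)
r.goto_joints([-1.258,.207,1.542,0,1.393,-.15]); r.wait(.3)
t=cam('top','t12'); s=cam('scene','s12'); print(r.observe()['t'])
t0=dict(t); t0['frame']=cv2.imread('pics/top0.png')
for n in('red','blue'):
  for k in blobs(mask(t,n),20):
    m=k.reshape(-1,2).mean(0)
    if m[1]>40: print(n,m)
cv2.imwrite('pics/t12c.png',cv2.resize(t['frame'][80:270,60:420],None,fx=2.2,fy=2.2,interpolation=cv2.INTER_CUBIC))
```

```text
hit False
w 0.027322240201170064 0.027157923847372176 t 79.8583
w over bin 0.02676916406086774
hit False
t 85.1833
88.4833
red [117.71604938 158.74074074]
blue [113.32510288 219.84773663]
blue [295.46428571 106.5       ]
blue [132.66386555 114.07563025]
```

View pics/t12c.png

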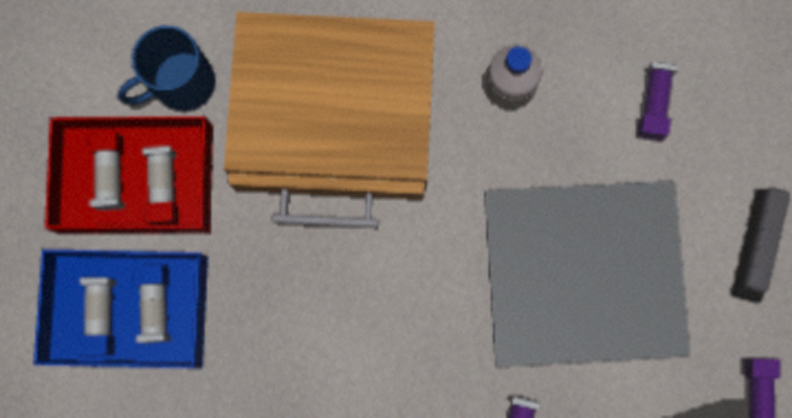

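View pics/s12.png

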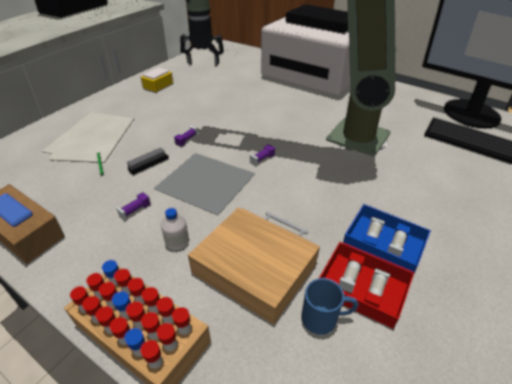

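Run:
```python
from h import *
t=cam('top'); f=lambda P:[(60+x/2.2,80+y/2.2) for x,y in P]
b=plane(t,f([(273,218),(377,225)]),.039); print('bar',b.mean(0),'expected shut x',.4333+.142)
for n,P,z in(('red',[(160,185),(106,172)],.03),('blue',[(95,318),(152,302)],.03)):
    C,y=BIN[n]
    for p in plane(t,f(P),z): d=p-C; print(n,d@ux(y),d@uy(y))
print(r.observe()['t'])
r.hand_in()
```

```text
bar [0.57475216 0.01077996 0.039     ] expected shut x 0.5753
red -0.011489346981604242 -0.035328453951823
red 0.004707154970158164 0.03136965876421956
blue -0.01207745208548534 0.03262854167906861
blue 0.008398936296589722 -0.03465102888641671
88.5333
the job is handed in; nothing more can be done
```

The job is done and handed in at 88.5 s; the hand-in reports no verdict.

- **Drawer and slides:** I pulled the drawer to its stop. I carried both slides by their long edges and laid them flat, face up and side by side, about 22 mm towards the drawer front from the floor's centre and 40 mm to either side. I then pushed the drawer shut by its handle bar until it stopped, and it stopped in the same place twice.
- **Tubes:** Two red and two blue tubes were on the mat, and each now lies in the bin of its colour. One red tube was knocked aside during the run, so I found it again before picking it up.

**Last checks:**
- The handle bar measured x = 0.5748 m, against 0.5753 m expected when shut.
- All four tubes lie flat within about 12 mm (x) and 35 mm (y) of their bin centres, inside the limits.
- The mat is empty, and the mug, bottle, stapler and purple tubes look unmoved. The arm is back at its start pose, clear of everything.
- The slides can't be seen once the drawer is shut. They were last checked just before I closed it.

**One disagreement:** when I pulled the drawer open, the handle position worked out from finger contact was 13 mm off from what the cameras showed. Two cameras agreed with each other, so I used those.

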